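# Close the mint-green button press

## Task

On the alterations bench, screw the mint-green press (red balls on its T-handle) fully down: turn its T-handle clockwise, seen from above, a little under one whole turn, until it stops, so that its black punch closes on the blue die, then let go. Leave the T-handle of the dark grey press where it is and do not shift the jar of buttons.

Things in the scene. Friction and masses are not known exactly. Their poses are not given: they have to be found in the camera images.
- green_handle (a joint): Angle (rad) of the mint-green press's T-handle, growing clockwise seen from above. Starts between 0.6 and 1.8; hard stop at 6.3, fully down. The handle sinks 2.9 mm per rad, needs 0.2 to 0.35 N m to turn and stays where left. Press bolted down; its crosshead, 65 x 170 mm, tops out 188 mm above the bench, under the handle; open all round at the height of the bar.
- green_hub (a point): Centre of the mint-green press's T-handle, on the vertical screw axis at mid-height of the bar; moves with the handle (255 mm above the bench at angle 0, 237 mm at 6.3). x axis along the level bar, z up. Bar: 14 mm round steel rod, bare from 17 to 73 mm out on both sides, a 24 mm red ball centred 85 mm out at each end; hub 34 mm across, 30 mm high.
- grey_tip (a point): Centre of one of the two black 24 mm balls on the T-handle of the dark grey press, 85 mm from its screw axis, 250 to 253 mm above the bench. This press has the shape and size of the mint-green one and stands at least 340 mm to its left or right.
- button_jar: Glass jar of buttons with a yellow cap, 68 mm across and 85 mm high, loose on the bench between the two presses; origin at the centre of its underside.

How it is judged:
At the end, for the whole second after the job is handed in: The mint-green press's T-handle is within about 14 degrees (0.25 rad) of its stop, angle above 6.05 rad, and at rest (value of joint green_handle above 6.05 rad and velocity of joint green_handle between -0.1 and 0.1 rad/s); the robot touches nothing.
It fails at once if the T-handle of the grey press is turned (its ball moves more than 20 mm) (distance of grey_tip from where it was at the start of the episode above 0.02 m).
It fails at once if the jar of buttons is shifted more than 20 mm or knocked over (distance of button_jar from where it was at the start of the episode above 0.02 m or angle between button_jar's own z axis and vertical above 0.4 rad).
It also fails if it takes over 56 s, if anything falls off the work surface, if the arm or the gripper's body presses on something with over 40 N, if the wrist force passes 120 N, or if a joint passes its speed limit or range.

## Robot

A 6-joint arm with a two-finger parallel gripper is mounted at the origin on the work surface. World frame = base frame: x ahead of the robot, y to its left, z up, the work surface at z = 0. Lengths are in m, angles in rad, forces in N, time in s.
With the tool pointing down it reaches from about 0.375 to 0.975 m from the base axis. Payload 3.8 kg.
Tool frame: the origin (TCP) lies where the fingers leave the gripper's body, on its centre line; the fingertips stand 64 mm ahead of it and the grasp point (between the pads) lies 45 mm ahead of it; z points along the fingers, y is the line along which they close (so a half turn about z gives the same grasp; the last joint's range is limited). The gripper opens to 88 mm and grips with 3 to 60 N. Pads are 18 mm wide; open, the fingers measure 123 mm over their backs; the gripper's body (75 mm by 187 mm) begins 45 mm behind the grasp point.
Start: joints at [-1.275, 0.264, 1.604, -0, 1.274, -0.037], TCP at [0.221, -0.638, 0.303] pointing down, gripper open.
Joint ranges: [-2.63, 2.63], [-0.94, 2.18], [0.31, 2.57], [-1.31, 4.45], [0, 2.66], [-2.55, 2.55]. Speed limits (rad/s): [2.57, 2.57, 3.14, 3.14, 3.14, 3.14].

## Interface

Orientations are given as a unit quaternion [x, y, z, w].
In Python, from cell import monitor, vision, close_job, look_for, cut_out, place_of gives the robot as it stands.
- The arm moves only by the tool jog_arm, never from a script. Its argument "plan" is a list of rows, each a list of 6 numbers: the shift along the tool's x, y, z in cm, then the turn, a rotation vector about the tool's x, y, z in rad. In form: [[dx, dy, dz, rx, ry, rz], ...]. A call has 1 to 5 rows; each row is the pose to reach, as a shift and turn from the pose commanded when the call began, along the tool's axes at that moment; what a row does not reach only later rows make up. A row lasts 1/10 s, in which the tool goes at most 50 mm and 8.59 degrees, less where a joint would pass 70% of its speed; a pose out of reach is approached as far as the arm can. A call with a gripper value outside its range is refused whole. "claw" is the opening, from -1 (shut) to 1 (fully open), set as the call begins (left out, the last holds). The fingers move at their own pace and stop on an object; "newtons" is the grip in N (left out, the last holds). Time passes only in rows, so rows that repeat a pose let the fingers close. It gives the time, the measured TCP pose, the force, the opening and the grip force at its end, in the units of the state.
- monitor.sense(): the state, without advancing time (a new reading comes with each control period).
- vision.get_image(name): name is "scene" or "top" or "wrist"; returns a dict with "image" (420x560x3 uint8, red, green, blue), "depth" (420x560 float32, m along the optical axis (not along the pixel's ray), 0 where there is no reading), "vfov" (degrees; the focal length in pixels is half the picture's height over the tangent of half this angle, whatever the lens; pixels are square), "cx", "cy" (the principal point, pixels), "world_to_cam" (4x4, takes a point from world to camera coordinates). Camera axes: x right, y up, looking along -z (the intrinsics and any distortion apply to the point x, -y, -z); pixel columns grow to the right and rows downward; lengths in m; the calibration is good to about 2 mm. A picture is of the moment at which its call begins.
- close_job(): hands the job in; it is judged then, once.
Trained networks look in a picture, given as the dict that the camera call returned (one of the last four; its "shot" number tells which), for a name from the list of things; names that differ only in an ending like _2 or _b are one class to them, and where a whole thing is asked for, a point or a joint stands for the part that bears it (a point fixed in the world has none). Each returns a list of dicts, best first, with "p" (0 to 1); they miss things now and then, are a little off and sometimes report something else, mostly with a low value. They report only what shows in the picture. A call takes as long as a camera call.
- look_for(label, picture): "bbox" ([left, top, right, bottom] in pixels, round what is visible of it).
- cut_out(label, picture): "mask" (420x560 bool, what is visible of it) and "bbox" ([left, top, right, bottom] in pixels, round what is visible of it).
- place_of(label, picture): "position" ([column, row] in pixels: a listed point, or the origin of a listed thing).
The state is a dict: "time": time; "joint_positions": joint angles; "joint_velocities": joint speeds; "joint_torque": joint torques, N m; "tcp_pos": TCP position; "ee_rot": TCP orientation; "ft_force": force on the tool from outside, world axes, zero at the start; "wrist_torque": the same for the moment, N m; "gripper_width": finger opening in m; "grip_force": force on a finger pad.
Only numpy, scipy, OpenCV 4.12 (cv2) and the standard library are available. Lean on these libraries where they do the work, as an engineer would, in place of code of your own. Each camera call takes 0.05 s, during which the arm holds its last target. There are 200 camera calls.

## Working session

There is one attempt and no reset: what is moved stays moved. The work goes in short steps, Python scripts to look and compute and a tool call to move; the robot and the scene stay as the last step left them, time stands still between calls to the robot, and variables do not carry over. Pictures are saved under pics/ and viewed, at most 10 in all, crops included, and the job is handed in when it is done.

Besides the shell and the picture viewer there is one more tool, called after "Call:" by a JSON object that holds its "name" and its "arguments", one argument or row to a line. jog_arm: Moves the arm, as the interface text tells. Its arguments: {"type":"object","properties":{"plan":{"type":"array","items":{"type":"array","items":{"type":"number"}}},"claw":{"type":"number"},"newtons":{"type":"number"}},"required":["plan"]}

```bash
mkdir -p pics; ls; cat > h.py <<'E'
import numpy as np, cv2
from cell import monitor, vision, close_job, look_for, cut_out, place_of
def ray(p,uv):
    f=p["image"].shape[0]/2/np.tan(np.radians(p["vfov"])/2)
    T=np.linalg.inv(p["world_to_cam"])
    d=T[:3,:3]@np.array([(uv[0]-p["cx"])/f,-(uv[1]-p["cy"])/f,-1])
    return T[:3,3],d
def atz(p,uv,z):
    o,d=ray(p,uv); return o+d*(z-o[2])/d[2]
def dep(p,uv):
    o,d=ray(p,uv); return o+d*p["depth"][int(round(uv[1])),int(round(uv[0]))]
E
python3 - <<'E'
from h import *
print(monitor.sense())
ims=[]
for n in ("top","scene"):
    p=vision.get_image(n); print(n,p.keys(),p["vfov"],[k for k in p if 'dist' in k and print(p[k])])
    cv2.imwrite(f"pics/{n}0.png",p["image"][:,:,::-1])
    for l in("green_hub","grey_tip","button_jar"):
        for r in place_of(l,p)[:3]: print(l,round(r["p"],2),np.round(r["position"]),dep(p,r["position"]).round(3), atz(p,r["position"],.25).round(3))
    for r in look_for("green_handle",p)[:2]: print("gh",r)
E
```

```text
pics
{'time': 0.0, 'joint_positions': array([-1.27495895e+00,  2.64732624e-01,  1.60535343e+00, -8.44985687e-07,
        1.27368437e+00, -3.69063813e-02]), 'joint_velocities': array([-0.00063434, -0.00025109,  0.00081346,  0.00050395,  0.00080603,
       -0.00017226]), 'joint_torque': array([ 1.04893472e-03, -5.02112710e+01, -3.56876063e+01,  7.27777951e-02,
        2.93927989e-02, -2.07660669e-04]), 'tcp_pos': array([ 0.22031121, -0.63744305,  0.30141279]), 'ee_rot': array([ 9.86191488e-01,  1.65605447e-01, -1.40979770e-04, -1.07971811e-03]), 'ft_force': array([ 0.0935576 , -0.70122982,  0.26839884]), 'wrist_torque': array([0.02069535, 0.01984034, 0.09553622]), 'grip_force': 0.0, 'gripper_width': 0.08811675688269331}
top dict_keys(['image', 'depth', 'vfov', 'cx', 'cy', 'world_to_cam', 'shot']) 56.682782020675695 []
green_hub 0.71 [372. 227.] [ 0.491 -0.182  0.27 ] [ 0.493 -0.187  0.25 ]
grey_tip 0.97 [230. 207.] [ 0.393 -0.     1.017] [0.533 0.096 0.25 ]
gh {'bbox': [327.5, 207.6, 417.9, 250.5], 'p': 0.97}
scene dict_keys(['image', 'depth', 'vfov', 'cx', 'cy', 'world_to_cam', 'shot']) 54.55806240303637 []
green_hub 0.76 [233. 126.] [ 0.509 -0.179  0.263] [ 0.487 -0.204  0.25 ]
grey_tip 0.95 [336. 177.] [0.544 0.105 0.26 ] [0.529 0.095 0.25 ]
button_jar 0.57 [306. 253.] [0.501 0.015 0.021] [0.719 0.18  0.25 ]
gh {'bbox': [195.3, 117.5, 281.3, 188.7], 'p': 0.82}
```

View pics/top0.png

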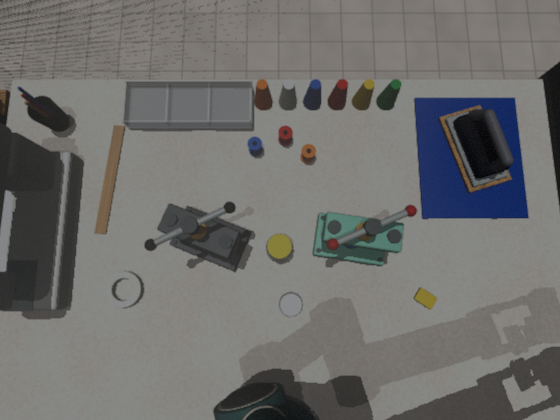

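View pics/scene0.png

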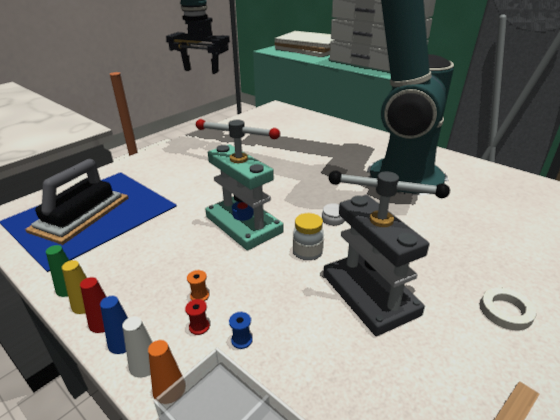

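The top view shows the mint press hub at (372,227), with red balls at (411,210) and (332,244). The grey press is to its left and the jar sits between them at (280,246). In the scene view the mint handle is at (237,130).

I'll push the bar round with closed fingers, keeping the tool orientation fixed.

```bash
cat >> h.py <<'E'
def balls(p,box):
    hsv=cv2.cvtColor(p["image"],cv2.COLOR_RGB2HSV); h,s,v=cv2.split(hsv)
    m=(((h<8)|(h>172))&(s>140)&(v>60)).astype(np.uint8)
    k=np.zeros_like(m); l,t,r,b=[int(x) for x in box]; k[t-6:b+6,l-6:r+6]=1
    n,_,st,c=cv2.connectedComponentsWithStats(m*k)
    i=[j for j in range(1,n) if st[j,4]>25]
    return [(c[j],st[j,4]) for j in i]
def handle(n,z=.2515):
    p=vision.get_image(n); g=look_for("green_handle",p)
    return p,[(uv.round(1),a,atz(p,uv,z).round(4)) for uv,a in balls(p,g[0]["bbox"])]
E
python3 - <<'E'
from h import *
for n in("top","scene"):
    p,b=handle(n)
    for x in b: print(n,*x,dep(p,x[0]).round(3))
    P=[x[2] for x in b]
    if len(P)==2: print("hub",(P[0]+P[1])/2,"len",np.linalg.norm(P[0]-P[1]),"ang",np.arctan2(*(P[1]-P[0])[1::-1]))
    o,_=ray(p,(0,0)); print("cam",o.round(3))
E
```

```text
top [410.9 209.8] 68 [ 0.5272 -0.2663  0.2515] [ 0.525 -0.261  0.266]
top [332.7 243.5] 62 [ 0.4601 -0.1083  0.2515] [ 0.459 -0.107  0.264]
hub [ 0.49365 -0.1873   0.2515 ] len 0.17165782825143744 ang 1.9723989028811784
cam [ 0.393 -0.     1.017]
scene [199.6 123. ] 52 [ 0.5247 -0.2716  0.2515] [ 0.535 -0.257  0.258]
scene [273.8 132.3] 70 [ 0.4574 -0.112   0.2515] [ 0.47  -0.101  0.259]
hub [ 0.49105 -0.1918   0.2515 ] len 0.17320926649576235 ang 1.9698508660595833
cam [1.044 0.425 0.591]
```

Call:
{"name": "jog_arm", "arguments": {
  "plan": [
    [0, 0, -5, 0, 0, 0],
    [4, -2.8, -6, 0, 0, 0],
    [8, -5.5, -6, 0, 0, 0],
    [12, -8.2, -6, 0, 0, 0],
    [16, -11, -6, 0, 0, 0]
  ],
  "claw": -1,
  "newtons": 20
}}

```text
time: 1.2
tcp_pos: [0.3365, -0.4804, 0.3632]
ee_rot: [0.986, 0.165, 0.0, 0.0]
ft_force: [0.6, -0.6, -0.0]
gripper_width: 0.0504
grip_force: 0.0
```

Call:
{"name": "jog_arm", "arguments": {
  "plan": [
    [4, -2.8, 0, 0, 0, 0],
    [8, -5.5, 0, 0, 0, 0],
    [12, -8.2, 0, 0, 0, 0],
    [16, -11, 0, 0, 0, 0],
    [20, -13.7, 0, 0, 0, 0]
  ]
}}

```text
time: 1.7
tcp_pos: [0.4809, -0.2851, 0.3631]
ee_rot: [0.986, 0.166, 0.0, 0.0]
ft_force: [1.2, -1.2, 0.1]
gripper_width: 0.0103
grip_force: 0.0
```

Call:
{"name": "jog_arm", "arguments": {
  "plan": [
    [4, -2.7, 0, 0, 0, 0],
    [7.8, -5.2, 0, 0, 0, 0],
    [7.8, -5.2, 0, 0, 0, 0],
    [7.8, -5.2, 0, 0, 0, 0]
  ]
}}

```text
time: 2.1
tcp_pos: [0.5372, -0.2114, 0.3627]
ee_rot: [0.986, 0.167, -0.0, 0.0]
ft_force: [-0.3, 0.1, 0.2]
gripper_width: 0.0
grip_force: 0.0
```

```bash
python3 - <<'E'
from h import *
s=monitor.sense(); print(s["tcp_pos"],s["ee_rot"],s["gripper_width"],s["joint_positions"])
a=vision.get_image("top")["image"][120:330,280:480]; b=vision.get_image("scene")["image"][40:250,140:340]
c=vision.get_image("wrist")["image"]
cv2.imwrite("pics/a1.png",np.hstack([cv2.resize(a,(290,300)),cv2.resize(b,(290,300)),cv2.resize(c,(220,300))])[:,:,::-1])
E
```

```text
[ 0.53715419 -0.21144933  0.36268242] [ 9.85959236e-01  1.66985827e-01 -2.67995815e-04  2.17081538e-04] 2.917838116071723e-05 [-4.17849910e-01  4.76819885e-02  1.74190825e+00 -6.74110493e-04
  1.35220917e+00  8.17549094e-01]
```

View pics/a1.png

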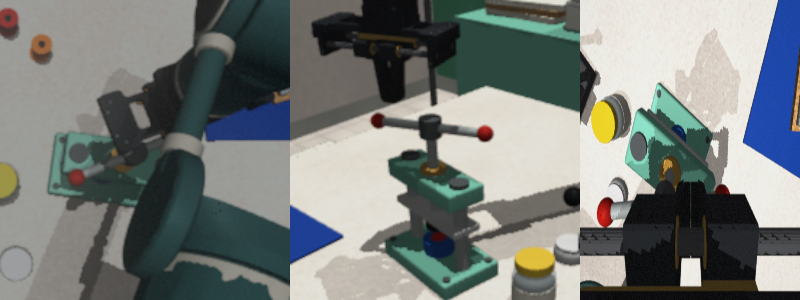

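The closed fingers are above the press on the far side of the right arm of the bar, clear of it. Next I descend.

Call:
{"name": "jog_arm", "arguments": {
  "plan": [
    [0, 0, 3, 0, 0, 0],
    [0, 0, 6, 0, 0, 0],
    [0, 0, 7.7, 0, 0, 0],
    [0, 0, 7.7, 0, 0, 0]
  ]
}}

```text
time: 2.65
tcp_pos: [0.5342, -0.2131, 0.2823]
ee_rot: [0.986, 0.164, -0.003, -0.002]
ft_force: [-0.5, 1.0, -0.4]
gripper_width: 0.0001
grip_force: 0.0
```

```bash
cat >> h.py <<'E'
from scipy.spatial.transform import Rotation as R
HUB=np.array([.4925,-.189])
def plan(angs,r=.05,z=.286,c=None):
    s=monitor.sense(); Q=R.from_quat(s["ee_rot"]); p=s["tcp_pos"] if c is None else np.array(c)
    for a in angs:
        w=np.array([*(HUB+r*np.array([np.cos(a),np.sin(a)])),z])
        print(round(a,2),w.round(3),(Q.inv().apply(w-p)*100).round(1))
E
python3 - <<'E'
from h import *
s=monitor.sense(); print(s["tcp_pos"],s["ft_force"],s["wrist_torque"])
plan(-.47-np.arange(0,36)*.2,c=(.537,-.212,.286))
E
```

```text
[ 0.53421739 -0.2130783   0.28229403] [-0.50077987  0.97370587 -0.35253016] [ 0.0252082  -0.00496931 -0.01984252]
-0.47 [ 0.537 -0.212  0.286] [ 0. -0.  0.]
-0.67 [ 0.532 -0.22   0.286] [-0.8  0.6  0. ]
-0.87 [ 0.525 -0.227  0.286] [-1.7  1.   0. ]
-1.07 [ 0.517 -0.233  0.286] [-2.6  1.3  0. ]
-1.27 [ 0.507 -0.237  0.286] [-3.6  1.4  0. ]
-1.47 [ 0.498 -0.239  0.286] [-4.6  1.3  0. ]
-1.67 [ 0.488 -0.239  0.286] [-5.5  0.9  0. ]
-1.87 [ 0.478 -0.237  0.286] [-6.4  0.4  0. ]
-2.07 [ 0.469 -0.233  0.286] [-7.2 -0.2  0. ]
-2.27 [ 0.46  -0.227  0.286] [-7.7 -1.   0. ]
-2.47 [ 0.453 -0.22   0.286] [-8.2 -1.9  0. ]
-2.67 [ 0.448 -0.212  0.286] [-8.4 -2.9  0.1]
-2.87 [ 0.444 -0.202  0.286] [-8.5 -3.9  0.1]
-3.07 [ 0.443 -0.193  0.286] [-8.3 -4.9  0.1]
-3.27 [ 0.443 -0.183  0.286] [-7.9 -5.8  0.1]
-3.47 [ 0.445 -0.173  0.286] [-7.4 -6.7  0.1]
-3.67 [ 0.449 -0.164  0.286] [-6.7 -7.4  0.1]
-3.87 [ 0.455 -0.156  0.286] [-5.9 -8.   0.1]
-4.07 [ 0.463 -0.149  0.286] [-5.  -8.4  0.1]
-4.27 [ 0.471 -0.144  0.286] [-4.  -8.6  0.1]
-4.47 [ 0.48  -0.14   0.286] [-3.  -8.6  0.1]
-4.67 [ 0.49  -0.139  0.286] [-2.  -8.4  0. ]
-4.87 [ 0.5   -0.14   0.286] [-1.1 -8.   0. ]
-5.07 [ 0.51  -0.142  0.286] [-0.3 -7.5  0. ]
-5.27 [ 0.519 -0.147  0.286] [ 0.4 -6.8  0. ]
-5.47 [ 0.527 -0.153  0.286] [ 1.  -5.9  0. ]
-5.67 [ 0.533 -0.16   0.286] [ 1.3 -5.   0. ]
-5.87 [ 0.538 -0.169  0.286] [ 1.5 -4.   0. ]
-6.07 [ 0.541 -0.178  0.286] [ 1.5 -3.   0. ]
-6.27 [ 0.542 -0.188  0.286] [ 1.3 -2.1  0. ]
-6.47 [ 0.542 -0.198  0.286] [ 0.9 -1.1  0. ]
-6.67 [ 0.539 -0.208  0.286] [ 0.3 -0.3 -0. ]
-6.87 [ 0.534 -0.217  0.286] [-0.4  0.4  0. ]
-7.07 [ 0.528 -0.224  0.286] [-1.3  0.9  0. ]
-7.27 [ 0.52  -0.231  0.286] [-2.2  1.2  0. ]
-7.47 [ 0.511 -0.235  0.286] [-3.2  1.4  0. ]
```

Call:
{"name": "jog_arm", "arguments": {
  "plan": [
    [-0.8, 0.6, 0, 0, 0, 0],
    [-1.7, 1.0, 0, 0, 0, 0],
    [-2.6, 1.3, 0, 0, 0, 0],
    [-3.6, 1.4, 0, 0, 0, 0],
    [-4.6, 1.3, 0, 0, 0, 0]
  ]
}}

```text
time: 3.15
tcp_pos: [0.4995, -0.2405, 0.2883]
ee_rot: [0.986, 0.165, 0.004, 0.001]
ft_force: [6.7, 1.9, -0.8]
gripper_width: 0.0007
grip_force: 3.0
```

Call:
{"name": "jog_arm", "arguments": {
  "plan": [
    [-0.9, -0.4, 0, 0, 0, 0],
    [-1.8, -0.9, 0, 0, 0, 0],
    [-2.6, -1.5, 0, 0, 0, 0],
    [-3.1, -2.3, 0, 0, 0, 0],
    [-3.6, -3.2, 0, 0, 0, 0]
  ]
}}

```text
time: 3.65
tcp_pos: [0.4546, -0.2233, 0.2889]
ee_rot: [0.986, 0.165, 0.003, 0.003]
ft_force: [5.1, -3.5, 1.0]
gripper_width: 0.0005
grip_force: 2.5
```

```bash
python3 - <<'E'
from h import *
s=monitor.sense(); print(s["tcp_pos"],s["ft_force"],s["wrist_torque"])
for n in("top","scene"):
    p,b=handle(n,.247)
    for x in b: print(n,*x, np.arctan2(*(x[2][:2]-HUB)[::-1]))
cv2.imwrite("pics/b1.png",p["image"][40:250,140:340,::-1])
E
```

```text
[ 0.45462674 -0.22333461  0.28894705] [ 5.07674783 -3.51053224  0.98201976] [-0.5004969  -0.69530003 -0.06211215]
top [355.5 187.1] 43 [ 0.5749 -0.158   0.247 ] 0.3598342167985768
scene [215.7 145.5] 85 [ 0.5728 -0.1637  0.247 ] 0.30522313379392135
```

View pics/b1.png

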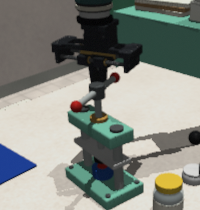

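Call:
{"name": "jog_arm", "arguments": {
  "plan": [
    [-0.2, -1.0, 0, 0, 0, 0],
    [-0.3, -2.0, 0, 0, 0, 0],
    [-0.1, -3.0, 0, 0, 0, 0],
    [0.3, -3.9, 0, 0, 0, 0],
    [0.8, -4.8, 0, 0, 0, 0]
  ]
}}

```text
time: 4.35
tcp_pos: [0.4451, -0.1748, 0.2864]
ee_rot: [0.986, 0.165, -0.0, 0.002]
ft_force: [0.2, -6.9, -0.3]
gripper_width: 0.0005
grip_force: 2.5
```

Call:
{"name": "jog_arm", "arguments": {
  "plan": [
    [0.7, -0.7, 0, 0, 0, 0],
    [1.5, -1.3, 0, 0, 0, 0],
    [2.4, -1.7, 0, 0, 0, 0],
    [3.4, -1.9, 0, 0, 0, 0],
    [4.4, -1.9, 0, 0, 0, 0]
  ]
}}

```text
time: 4.85
tcp_pos: [0.4775, -0.1422, 0.2845]
ee_rot: [0.986, 0.166, -0.005, 0.001]
ft_force: [-10.1, -6.8, -0.5]
gripper_width: 0.0003
grip_force: 4.4
```

```bash
python3 - <<'E'
from h import *
s=monitor.sense(); print(s["tcp_pos"],s["ft_force"],s["wrist_torque"])
for n in("top","scene"):
    p,b=handle(n,.242)
    for x in b: print(n,*x, np.arctan2(*(x[2][:2]-HUB)[::-1]))
E
```

```text
[ 0.47754148 -0.14223004  0.28446135] [-10.1462421   -6.83478541  -0.49923925] [-0.92364726  1.32011656 -0.21250976]
top [327.3 222.9] 49 [ 0.5022 -0.1     0.242 ] 1.4622360557977034
scene [214.1 120.2] 40 [ 0.4775 -0.2789  0.242 ] -1.7361253793879425
scene [260.7 144.7] 84 [ 0.5047 -0.1053  0.242 ] 1.4260569457871208
```

Call:
{"name": "jog_arm", "arguments": {
  "plan": [
    [0.5, 0.1, 0, 0, 0, 0],
    [1.0, 0.2, 0, 0, 0, 0],
    [1.45, 0.4, 0, 0, 0, 0],
    [1.9, 0.6, 0, 0, 0, 0],
    [2.3, 0.85, 0, 0, 0, 0]
  ]
}}

```text
time: 5.55
tcp_pos: [0.5026, -0.141, 0.2843]
ee_rot: [0.986, 0.165, -0.003, -0.002]
ft_force: [-6.4, 0.0, -1.1]
gripper_width: 0.0
grip_force: 2.7
```

Call:
{"name": "jog_arm", "arguments": {
  "plan": [
    [0.4, 0.25, 0, 0, 0, 0],
    [0.75, 0.55, 0, 0, 0, 0],
    [1.1, 0.95, 0, 0, 0, 0]
  ]
}}

```text
time: 5.85
tcp_pos: [0.5165, -0.1459, 0.2845]
ee_rot: [0.986, 0.166, -0.003, -0.002]
ft_force: [-5.0, 2.9, 0.0]
gripper_width: 0.0007
grip_force: 2.4
```

Call:
{"name": "jog_arm", "arguments": {
  "plan": [
    [0.3, 0.45, 0, 0, 0, 0],
    [0.6, 0.9, 0, 0, 0, 0],
    [0.75, 1.35, 0, 0, 0, 0]
  ]
}}

```text
time: 6.15
tcp_pos: [0.528, -0.1556, 0.2844]
ee_rot: [0.986, 0.165, -0.003, -0.003]
ft_force: [-6.5, 5.6, -0.6]
gripper_width: 0.0003
grip_force: 3.3
```

```bash
python3 - <<'E'
from h import *
s=monitor.sense(); print(s["tcp_pos"],s["ft_force"],s["wrist_torque"])
for n in("top","scene"):
    p,b=handle(n,.239)
    for x in b: print(n,*x, np.arctan2(*(x[2][:2]-HUB)[::-1]))
E
```

```text
[ 0.52797137 -0.15558027  0.28436846] [-6.51066883  5.59558255 -0.58967588] [ 0.75989738  1.00597941 -0.13702087]
top [381.2 268.3] 46 [ 0.412  -0.2048  0.239 ] -2.9477830214725342
scene [258.6 119.2] 30 [ 0.402  -0.2098  0.239 ] -2.9156816897161826
scene [212.4 149.1] 82 [ 0.5774 -0.1694  0.239 ] 0.22688486955905002
```

Call:
{"name": "jog_arm", "arguments": {
  "plan": [
    [0.15, 0.45, 0, 0, 0, 0],
    [0.25, 0.95, 0, 0, 0, 0],
    [0.25, 0.95, 0, 0, 0, 0]
  ]
}}

```text
time: 6.65
tcp_pos: [0.5346, -0.1641, 0.2847]
ee_rot: [0.986, 0.165, -0.001, -0.002]
ft_force: [-1.9, 4.5, -2.5]
gripper_width: 0.0
grip_force: 2.0
```

Call:
{"name": "jog_arm", "arguments": {
  "plan": [
    [0.1, 0.45, 0, 0, 0, 0],
    [0.1, 1.0, 0, 0, 0, 0],
    [0.1, 1.0, 0, 0, 0, 0]
  ]
}}

```text
time: 6.95
tcp_pos: [0.5379, -0.1703, 0.2846]
ee_rot: [0.986, 0.165, -0.002, -0.006]
ft_force: [-5.7, 14.9, 1.4]
gripper_width: 0.0004
grip_force: 7.0
```

Call:
{"name": "jog_arm", "arguments": {
  "plan": [
    [0, 0.4, 0, 0, 0, 0],
    [0, 0.4, 0, 0, 0, 0]
  ]
}}

```text
time: 7.15
tcp_pos: [0.5382, -0.1711, 0.2845]
ee_rot: [0.986, 0.165, -0.003, -0.009]
ft_force: [-10.5, 25.0, 6.0]
gripper_width: 0.0005
grip_force: 11.7
```

```bash
python3 - <<'E'
from h import *
s=monitor.sense(); print(s["tcp_pos"],s["ft_force"],s["wrist_torque"])
for n in("top","scene"):
    p,b=handle(n,.238)
    for x in b: print(n,*x, np.arctan2(*(x[2][:2]-HUB)[::-1]))
cv2.imwrite("pics/e1.png",cv2.resize(p["image"][80:250,150:340,::-1],None,fx=3,fy=3))
E
```

```text
[ 0.53817189 -0.17108975  0.28451213] [-10.50173147  25.03404752   6.01980846] [ 3.65778549  1.44871933 -0.28514527]
scene [269.4 125. ] 40 [ 0.4101 -0.1686  0.238 ] 2.898899700768092
scene [202.2 145.4] 80 [ 0.5782 -0.2005  0.238 ] -0.1333921893397578
```

View pics/e1.png

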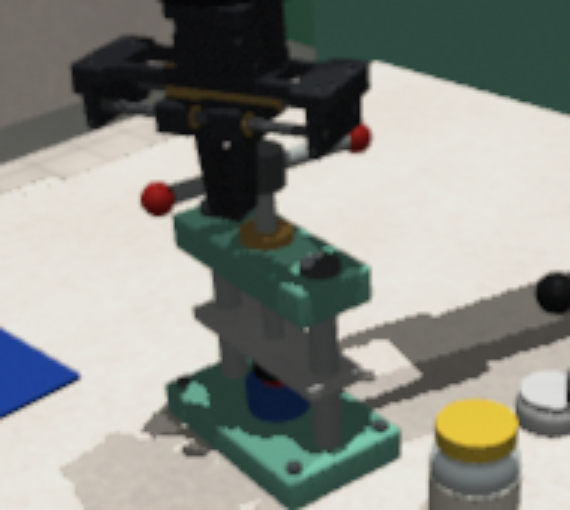

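The press is at its stop: 27 N on the bar gives no further motion. The image shows the punch down on the blue die, with the bar balls at (158,198) and (358,138) in the crop. Next I back off and lift clear.

Call:
{"name": "jog_arm", "arguments": {
  "plan": [
    [-0.1, -0.8, 0, 0, 0, 0],
    [-0.2, -2.0, 0, 0, 0, 0],
    [-0.3, -2.6, 0, 0, 0, 0],
    [-0.3, -2.6, -4, 0, 0, 0],
    [-0.3, -2.6, -8, 0, 0, 0]
  ]
}}

```text
time: 7.85
tcp_pos: [0.5287, -0.1543, 0.3653]
ee_rot: [0.986, 0.166, -0.001, -0.0]
ft_force: [0.9, -0.8, -0.2]
gripper_width: 0.0005
grip_force: 0.0
```

Call:
{"name": "jog_arm", "arguments": {
  "plan": [
    [0, 0, -4, 0, 0, 0],
    [0, 0, -8, 0, 0, 0],
    [0, 0, -8, 0, 0, 0],
    [0, 0, -8, 0, 0, 0]
  ]
}}

```text
time: 8.25
tcp_pos: [0.53, -0.1549, 0.4476]
ee_rot: [0.986, 0.165, 0.002, 0.001]
ft_force: [-0.2, -0.3, 0.1]
gripper_width: 0.0004
grip_force: 0.0
```

```bash
python3 - <<'E'
from h import *
s=monitor.sense(); print(s["tcp_pos"],s["ft_force"],s["joint_velocities"].round(3))
for n in("top","scene"):
    p,b=handle(n,.238)
    for x in b: print(n,*x, np.arctan2(*(x[2][:2]-HUB)[::-1]))
    for l in("grey_tip","button_jar"):
        for r in place_of(l,p)[:1]: print(n,l,r)
cv2.imwrite("pics/f1.png",p["image"][:,:,::-1])
E
```

```text
[ 0.52997184 -0.15491847  0.44757053] [-0.18990133 -0.32243269  0.07321472] [0.001 0.025 0.061 0.001 0.    0.   ]Traceback (most recent call last):
  File "<stdin>", line 4, in <module>
  File "h.py", line 21, in handle
    return p,[(uv.round(1),a,atz(p,uv,z).round(4)) for uv,a in balls(p,g[0]["bbox"])]
                                                                       ~^^^
IndexError: list index out of range
```

```bash
python3 - <<'E'
from h import *
p=vision.get_image("scene")
P=[atz(p,uv,.237) for uv,a in balls(p,(190,110,290,190))]
for x in P: print(x.round(3),np.arctan2(*(x[:2]-HUB)[::-1]))
for l in("grey_tip","button_jar"):
    for r in place_of(l,p)[:1]: print(l,r)
cv2.imwrite("pics/f1.png",p["image"][:,:,::-1])
E
```

```text
[ 0.406 -0.174  0.237] 2.973218085119915
[ 0.577 -0.203  0.237] -0.16128197649096432
grey_tip {'position': [339.8, 176.0], 'p': 0.79}
button_jar {'position': [305.5, 252.8], 'p': 0.64}
```

View pics/f1.png

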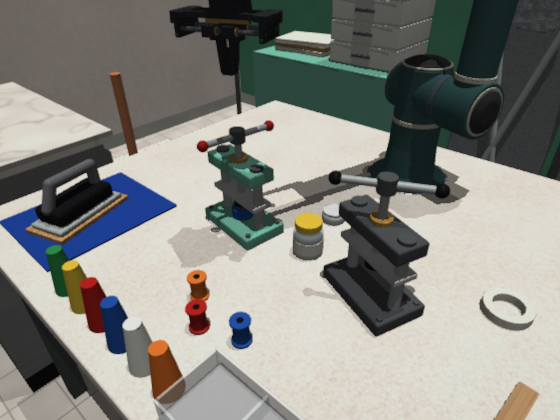

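The mint handle has stayed at its stop, with its balls at (202,146) and (269,126). The grey handle and the jar, at (337,177) and (308,236), have not moved, and the arm is clear.

```bash
python3 -c "
from h import *
print(close_job())"
```

```text
the job is handed in; nothing more can be done
None
```

I screwed the mint-green press down until its T-handle stopped (27 N on the bar moved it no further), let go and lifted clear; the grey handle and jar look unmoved, and the job is handed in, though no verdict came back.

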